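# Find the loose locking bolt of the microscope platform and hold its cover open

## Robot

A 6-joint arm with a two-finger parallel gripper is mounted at the origin on the work surface. World frame = base frame: x ahead of the robot, y to its left, z up, the work surface at z = 0. Lengths are in m, angles in rad, forces in N, time in s.
With the tool pointing down it reaches from about 0.35 to 0.975 m from the base axis. Payload 4.9 kg.
Tool frame: the origin (TCP) lies between the finger pads; the fingertips stand 19 mm ahead of it and the grasp point (between the pads) is the TCP; z points along the fingers, y is the direction in which the jaws open and shut (so a half turn about z gives the same grasp; the last joint's range is limited). The gripper opens to 85 mm and grips with 20 to 120 N. Pads are 22 mm wide; open, the fingers measure 114 mm over their backs; the gripper's body (76 mm by 85 mm) begins 54 mm behind the grasp point. The pads swing forward as they close: fully open they stand 13 mm farther back than shut.
Start: joints at [1.147, 0.053, 1.613, -0, 1.476, -0.119], TCP at [0.188, 0.596, 0.25] pointing down, gripper open.
Joint ranges: [-3.01, 3.01], [-1.01, 2.22], [0.06, 2.58], [-1.02, 4.17], [0.09, 2.62], [-3.14, 3.14]. Speed limits (rad/s): [2.57, 2.57, 3.14, 3.14, 3.14, 3.14].

## Interface

Orientations are given as a unit quaternion [w, x, y, z].
In Python, from plant import state, grab_frame, calibration, job_done gives the robot as it stands. The module is installed in compiled form; this text tells all that it offers.
- The arm moves only by the tool servo_tool, never from a script. Its argument "deltas" is a list that holds one entry, the list of rows, each a list of 5 numbers: the finger opening in mm, from 0 to 85.4, then the shift along the world's x, y, z in mm, then the turn about the world's z in units of 6 degrees (1.0 is 6 degrees). A call has 1 to 5 rows; each row is the pose to reach, as a shift and turn from the pose commanded when the call began; what a row does not reach only later rows make up. A row lasts 1/8 s, in which the tool goes at most 62.5 mm and 10.7 degrees, less where a joint would pass 70% of its speed; a pose out of reach is approached as far as the arm can. A call with a gripper value outside its range is refused whole. The fingers move at their own pace and stop on an object; the grip force is fixed at half the most. Time passes only in rows, so rows that repeat a pose let the fingers close. It gives the time, the measured TCP pose, the force and the opening at its end, in the units of the state.
- state(): the state, without advancing time (a new reading comes with each control period).
- grab_frame(name): name is "scene" or "top" or "wrist"; returns the picture (384x512x3 uint8, red, green, blue); there is no depth.
- calibration(name): a dict with "intrinsics" (3x3 intrinsics, pixels), "world_from_camera" (4x4, takes a point from camera to world coordinates). Camera axes: x right, y down, z forward; pixel columns grow to the right and rows downward; lengths in m; the calibration is good to about 2 mm. A picture is of the moment at which its call begins: read the wrist's pose just before it. calibration takes no time and is no camera call; for the wrist camera it gives the pose at the moment of the call.
- job_done(): hands the job in, once; it reports no verdict.
The state is a dict: "time": time; "joint_pos": joint angles; "joint_vel": joint speeds; "joint_efforts": joint torques, N m; "tool_pos": TCP position; "tool_rot": TCP orientation; "contact_force": force on the tool from outside, world axes, zero at the start; "ft_torque": the same for the moment, N m; "gripper_width": opening from 0.0 (shut) to 1.0 (fully open).
Only numpy, scipy, OpenCV 4.12 (cv2) and the standard library are available. Lean on these libraries where they do the work, as an engineer would, in place of code of your own. Each camera call takes 0.05 s, during which the arm holds its last target.

## Task

The microscope image shakes because one of the three locking bolts of its vibration platform has worked loose: with the blue covers shut, tap down on their tops until you find the bolt that gives way. Then lift that bolt's cover by its tab until it stands nearly upright, and finish the program while still holding it there, so that a colleague can get a hex key on the bolt (let go, it springs shut). Leave the covers of the two sound bolts shut, do not knock the microscope, and leave the other things where they are.

Things in the scene. Friction and masses are not known exactly. Their poses are not given: they have to be found in the camera images.
- cap_1 (a point): centre of the flat top of the shut cover over the front left locking bolt. The three bolts look alike: each in an aluminium sleeve, dia 50, under a blue round hinged cover, dia 52, 8 thick. This point is fixed to the platform, 34 mm above its top face. z up; x points from the cover's lift tab to its hinge, y along the hinge pin.
- tab_1 (a point): middle of the front left cover's lift tab while shut, a good grip point (fixed to the platform, 50 mm above its top face). The tab is a straight bar, 12 wide along y, 10 thick, 48 long, rising from the rim at 45 degrees away from the bolt, opposite the hinge. It may be pinched from above across its 12 mm and turns between the pads. Axes as cap.
- hinge_1 (a point): middle of the front left cover's hinge pin, which lies along y; 29 mm from the bolt axis on the side away from the tab, 28 mm above the platform's top face. The tab's grip point starts 73 mm out along -x from it and 22 mm above it, and swings up and over towards +x. Axes as cap.
- cap_2 (a point): centre of the flat top of the shut cover over the front right locking bolt. The three bolts look alike: each in an aluminium sleeve, dia 50, under a blue round hinged cover, dia 52, 8 thick. This point is fixed to the platform, 34 mm above its top face. z up; x points from the cover's lift tab to its hinge, y along the hinge pin.
- tab_2 (a point): middle of the front right cover's lift tab while shut, a good grip point (fixed to the platform, 50 mm above its top face). The tab is a straight bar, 12 wide along y, 10 thick, 48 long, rising from the rim at 45 degrees away from the bolt, opposite the hinge. It may be pinched from above across its 12 mm and turns between the pads. Axes as cap.
- hinge_2 (a point): middle of the front right cover's hinge pin, which lies along y; 29 mm from the bolt axis on the side away from the tab, 28 mm above the platform's top face. The tab's grip point starts 73 mm out along -x from it and 22 mm above it, and swings up and over towards +x. Axes as cap.
- cap_3 (a point): centre of the flat top of the shut cover over the rear locking bolt. The three bolts look alike: each in an aluminium sleeve, dia 50, under a blue round hinged cover, dia 52, 8 thick. This point is fixed to the platform, 34 mm above its top face. z up; x points from the cover's lift tab to its hinge, y along the hinge pin.
- tab_3 (a point): middle of the rear cover's lift tab while shut, a good grip point (fixed to the platform, 50 mm above its top face). The tab is a straight bar, 12 wide along y, 10 thick, 48 long, rising from the rim at 45 degrees away from the bolt, opposite the hinge. It may be pinched from above across its 12 mm and turns between the pads. Axes as cap.
- hinge_3 (a point): middle of the rear cover's hinge pin, which lies along y; 29 mm from the bolt axis on the side away from the tab, 28 mm above the platform's top face. The tab's grip point starts 73 mm out along -x from it and 22 mm above it, and swings up and over towards +x. Axes as cap.
- play (a joint): how far the loose bolt has been pushed down with its sleeve and cover, in m: 0 at rest, 0.004 fully down. It starts to give at about 2 N, is fully down at about 4 N, and springs back up when left. The two sound bolts do not give at all. Which of the three places holds the loose bolt changes from start to start and cannot be seen.
- loose_cover (a joint): opening angle of the loose bolt's cover, rad: 0 shut, grows as it is lifted, stop at 1.5. A weak spring and its weight (40 g) pull it shut from any angle; about 1 N at the tab holds it.
- sound_cover_1 (a joint): opening angle of the cover of one of the two sound bolts (which place it is in is not told), same hinge and spring; 0 shut.
- sound_cover_2 (a joint): opening angle of the cover of the other sound bolt, same hinge and spring; 0 shut.
- platform: grey vibration-isolating platform, 360 (x) by 660 (y) by 60 high, fixed on the bench; origin at the centre of its underside, top face 60 mm above the bench. Microscope and bolts are mounted on it, the covers square to it. In its frame the bolts stand at x -70, y 260 (front left), x -70, y 20 (front right) and x 45, y 140 (rear); x points away from the robot.
- microscope: white and black upright microscope with eyepieces towards the robot, fixed on the right end of the platform; base 250 (x) by 170 (y), focus knobs 210 over their ends, 440 high; origin at the centre of its underside, on the platform's top face.
- hex_key: dark steel L-shaped hex key, bar 8 thick, 110 long along its y, lying on the front of the platform; origin at the middle of its underside.
- oil_bottle: amber dropper bottle with black cap, dia 30, 68 high, on the platform; origin at the centre of its underside.
- slide_box: white slide box with green lid, 35 (x) by 97 (y) by 34 high, on the back of the platform; origin at the centre of its underside.
- specimen_jar: clear specimen jar with yellow lid, dia 64, 69 high, on the bench to the left; origin at the centre of its underside.
- petri_dish: covered petri dish, dia 92, 15 high, on the bench to the left; origin at the centre of its underside.
- wash_bottle: white bottle with red cap, dia 68, 150 high, on the bench to the left at the back; origin at the centre of its underside.

How it is judged:
By the outcome, as a careful person would: the job done as asked, in the order asked, and still so for the second after the job is handed in, while the arm keeps its last pose, push and grip.
It also fails if it takes over 51 s, if anything falls off the work surface, if the arm or the gripper's body presses on something with over 40 N, if the wrist force passes 120 N, or if a joint passes its speed limit or range.

## Working session

There is one attempt and no reset: what is moved stays moved. The work goes in short steps, Python scripts to look and compute and a tool call to move; the robot and the scene stay as the last step left them, time stands still between calls to the robot, and variables do not carry over. Pictures are saved under pics/ and viewed, and the job is handed in when it is done.

Besides the shell and the picture viewer there is one more tool, called after ">>>" by a JSON object that holds its "api" and its "payload". servo_tool: Moves the arm, as the interface text tells. Its arguments: {"type":"object","properties":{"deltas":{"type":"array","items":{"type":"array","items":{"type":"array","items":{"type":"number"}}}}},"required":["deltas"]}

```bash
mkdir -p pics
python3 - <<'E'
from plant import *
import cv2
print(state())
for n in("scene","top"):
    f=grab_frame(n); cv2.imwrite(f"pics/{n}0.png",f[...,::-1]); c=calibration(n); print(n,c)
E
```

```text
{'time': 0.0, 'joint_pos': array([ 1.14698812e+00,  5.33757101e-02,  1.61427505e+00,  4.93822497e-06,
        1.47599615e+00, -1.18966327e-01]), 'joint_vel': array([ 7.18958516e-05, -8.57919236e-04, -4.94801507e-04,  2.63953253e-04,
        3.18129989e-04, -3.30607408e-04]), 'joint_efforts': array([ 1.49313892e-04, -3.93689811e+01, -3.70175135e+01, -2.05205361e-04,
        7.26556158e-03, -1.28356137e-05]), 'tool_pos': array([0.1873291 , 0.59566292, 0.24906261]), 'tool_rot': array([-2.77707523e-04,  1.51831603e-01,  9.88405842e-01, -9.88873868e-04]), 'contact_force': array([0.07596927, 0.35748218, 0.34616615]), 'ft_torque': array([-0.00964699, -0.01854832, -0.02860721]), 'gripper_width': 0.9965589201922556}
scene {'intrinsics': array([[446.51539345,   0.        , 255.99223761],
       [  0.        , 446.51539345, 201.12420355],
       [  0.        ,   0.        ,   1.        ]]), 'world_from_camera': array([[-0.89297942,  0.30918279, -0.32709901,  0.9320389 ],
       [ 0.44997514,  0.63018663, -0.63276156,  0.83111908],
       [ 0.01049443, -0.71222947, -0.70186826,  0.94681308],
       [ 0.        ,  0.        ,  0.        ,  1.        ]])}
top {'intrinsics': array([[479.31241646,   0.        , 254.0589936 ],
       [  0.        , 479.31241646, 197.31978393],
       [  0.        ,   0.        ,   1.        ]]), 'world_from_camera': array([[-0.00267857, -0.99085884,  0.1348762 ,  0.342818  ],
       [-0.99997893,  0.00185649, -0.00622045,  0.06509435],
       [ 0.00591319, -0.13489002, -0.99084293,  1.38740713],
       [ 0.        ,  0.        ,  0.        ,  1.        ]])}
```

View pics/scene0.png

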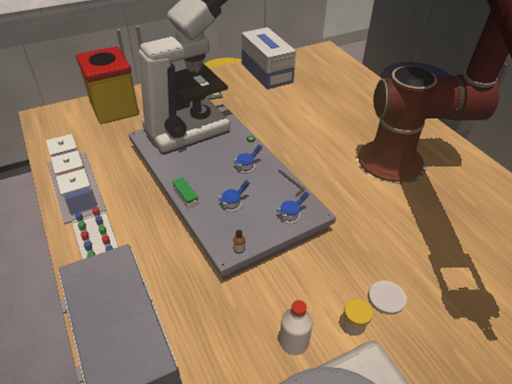

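View pics/top0.png

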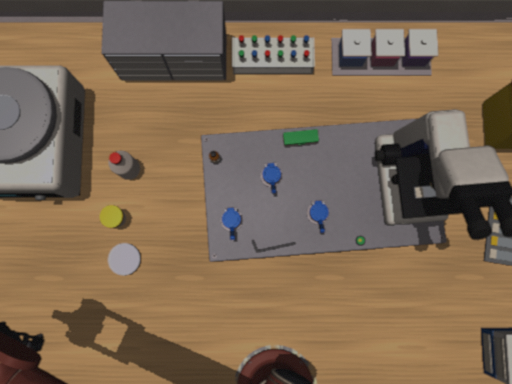

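The scene shows three blue covers. In the top view they are at about (231,218) front left, (318,211) front right and (272,174) rear, with the tabs towards the robot. Next I measure them.

```bash
cat > h.py <<'E'
import numpy as np,cv2
from plant import *
def ray(n,uv,z,c=None):
    c=c or calibration(n);K=c["intrinsics"];T=c["world_from_camera"]
    d=T[:3,:3]@np.linalg.solve(K,[uv[0],uv[1],1]);o=T[:3,3]
    return o+d*(z-o[2])/d[2]
def proj(n,p,c=None):
    c=c or calibration(n);T=np.linalg.inv(c["world_from_camera"]);q=c["intrinsics"]@(T[:3,:3]@p+T[:3,3]);return q[:2]/q[2]
E
python3 - <<'E'
from h import *
for n in("scene","top"):
    f=cv2.imread(f"pics/{n}0.png");h=cv2.cvtColor(f,cv2.COLOR_BGR2HSV)
    m=cv2.inRange(h,(105,150,60),(125,255,255))
    N,l,s,c=cv2.connectedComponentsWithStats(m)
    for i in range(1,N):
        if s[i,4]<100 : continue
        mi=(l==i).astype(np.uint8)
        o=cv2.morphologyEx(mi,cv2.MORPH_OPEN,cv2.getStructuringElement(cv2.MORPH_ELLIPSE,(11,11)))
        ys,xs=np.nonzero(o)
        if len(xs)==0: continue
        ctr=(xs.mean(),ys.mean()); print(n,s[i],ctr,ray(n,ctr,.092).round(4))
    crop=f[110:260,190:390] if n=="top" else f[130:240,170:340]
    cv2.imwrite(f"pics/{n}_z.png",cv2.resize(crop,None,fx=4,fy=4,interpolation=cv2.INTER_CUBIC))
E
```

```text
scene [221 188  22  15 201] (np.float64(230.81034482758622), np.float64(195.61494252873564)) [0.5863 0.0105 0.092 ]
scene [280 200  21  14 197] (np.float64(289.5), np.float64(207.21428571428572)) [0.4631 0.1211 0.092 ]
top [264 164  17  29 262] (np.float64(271.48230088495575), np.float64(173.85398230088495)) [0.5841 0.0089 0.092 ]
top [311 201  17  24 262] (np.float64(318.74468085106383), np.float64(212.0)) [ 0.4785 -0.1188  0.092 ]
top [223 208  17  24 256] (np.float64(230.99118942731278), np.float64(218.59911894273128)) [0.4611 0.1196 0.092 ]
```

View pics/top_z.png

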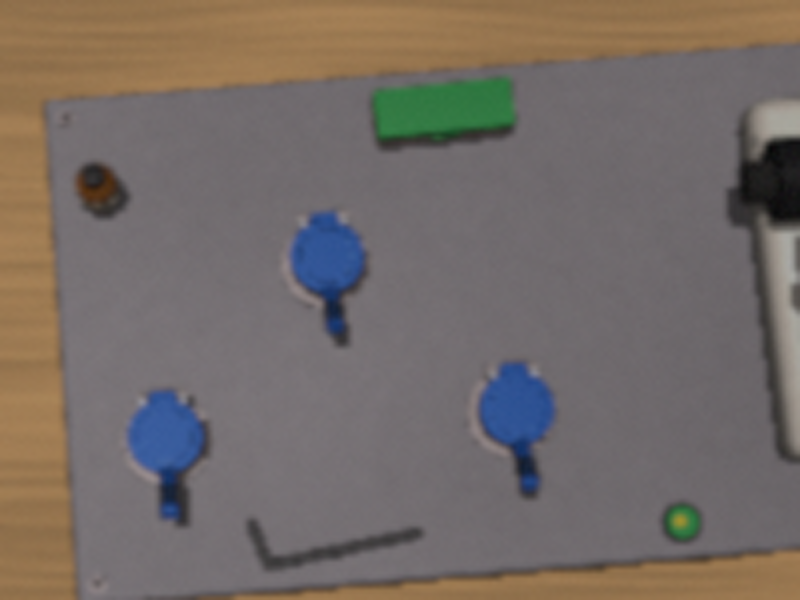

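View pics/scene_z.png

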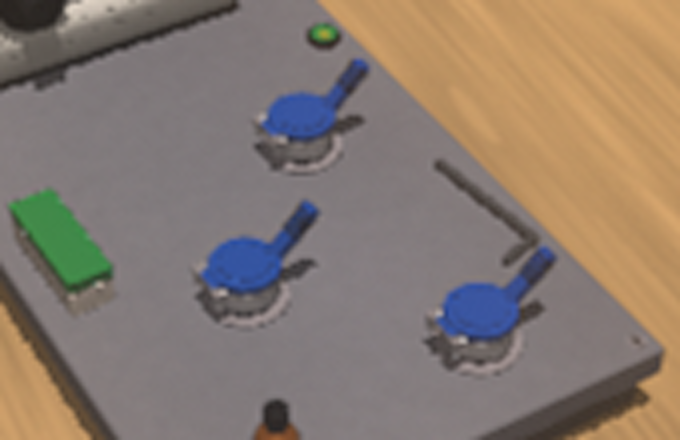

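>>> {"api": "servo_tool", "payload": {"deltas": [[[0,55,-20,0,0.9],[0,85,-70,0,1.8],[0,115,-125,0,2.7],[0,145,-180,0,3.6],[0,175,-235,0,3.6]]]}}

```text
time: 0.72
tool_pos: [0.3627, 0.3597, 0.2498]
tool_rot: [-0.0, -0.037, 0.999, -0.0]
contact_force: [-0.2, -0.4, -0.0]
gripper_width: -0.004
```

>>> {"api": "servo_tool", "payload": {"deltas": [[[0,25,-50,0,0],[0,50,-100,0,0],[0,75,-150,0,0],[0,98,-201,0,0],[0,98,-241,0,0]]]}}

```text
time: 1.35
tool_pos: [0.4609, 0.1184, 0.2498]
tool_rot: [-0.0, -0.035, 0.999, -0.0]
contact_force: [0.4, 0.5, -0.6]
gripper_width: -0.003
```

>>> {"api": "servo_tool", "payload": {"deltas": [[[0,0,0,-40,0],[0,0,0,-80,0],[0,0,0,-95,0],[0,0,0,-95,0]]]}}

```text
time: 1.85
tool_pos: [0.4597, 0.1206, 0.1544]
tool_rot: [-0.001, -0.036, 0.999, -0.0]
contact_force: [0.3, -0.6, 0.1]
gripper_width: -0.003
```

Run:
```python
from h import *
c=calibration("wrist");f=grab_frame("wrist");cv2.imwrite("pics/w1.png",f[...,::-1]);print(state());print(c)
for p in [(.4605,.120,.094),(.478,-.1185,.094),(.5838,.009,.094)]: print(proj("wrist",np.array(p),c))
```

```text
{'time': 1.9, 'joint_pos': array([ 9.98937458e-02, -2.37189542e-01,  2.04459514e+00, -2.44735812e-05,
        1.33366606e+00, -1.54341085e+00]), 'joint_vel': array([ 0.00155207, -0.01577154, -0.03153409,  0.00022036, -0.00161665,
        0.00143924]), 'joint_efforts': array([-6.39097765e-02, -2.39040881e+01, -3.39467132e+01, -3.93227732e-03,
        2.93963507e-02,  1.23966868e-05]), 'tool_pos': array([0.4606738 , 0.12073764, 0.15596286]), 'tool_rot': array([ 2.60724576e-04, -3.62490636e-02,  9.99342753e-01,  4.69561181e-06]), 'contact_force': array([ 0.42821385, -0.06751365,  0.33076537]), 'ft_torque': array([ 0.0290655 ,  0.02412762, -0.07134648]), 'gripper_width': 0.004005913423861164}
{'intrinsics': array([[277.17367833,   0.        , 253.20307359],
       [  0.        , 277.17367833, 189.13385762],
       [  0.        ,   0.        ,   1.        ]]), 'world_from_camera': array([[-7.28029847e-02,  9.59787452e-01,  2.71123168e-01,
         3.91085948e-01],
       [ 9.97346189e-01,  6.99109870e-02,  2.03232031e-02,
         1.15716713e-01],
       [ 5.51467044e-04,  2.71883248e-01, -9.62330087e-01,
         2.78918640e-01],
       [ 0.00000000e+00,  0.00000000e+00,  0.00000000e+00,
         1.00000000e+00]])}
[251.95897601 212.57090206]
[-84.92205152 212.75568402]
[106.65588685 343.77860873]
```

View pics/w1.png

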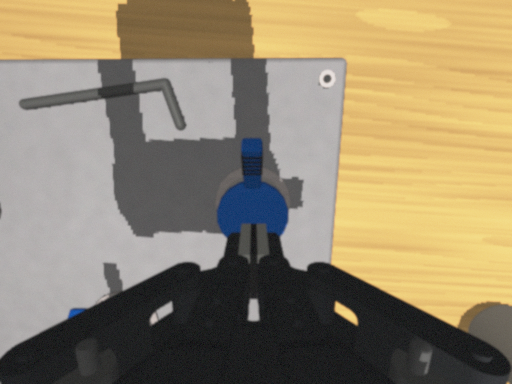

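The wrist view shows the front left cap at (252,212), where I predicted it, with its tab straight up at (252,160), so the alignment is good. Next I tap it.

>>> {"api": "servo_tool", "payload": {"deltas": [[[0,0,0,-20,0],[0,0,0,-37,0],[0,0,0,-37,0],[0,0,0,-38,0],[0,0,0,-38,0]]]}}

```text
time: 2.52
tool_pos: [0.4609, 0.1206, 0.1182]
tool_rot: [0.001, -0.036, 0.999, 0.0]
contact_force: [-0.0, 0.2, 0.2]
gripper_width: -0.003
```

>>> {"api": "servo_tool", "payload": {"deltas": [[[0,0,0,-1,0],[0,0,0,-1,0]]]}}

```text
time: 2.78
tool_pos: [0.4604, 0.1206, 0.1165]
tool_rot: [0.0, -0.036, 0.999, -0.0]
contact_force: [0.3, 0.5, 0.4]
gripper_width: 0.001
```

>>> {"api": "servo_tool", "payload": {"deltas": [[[0,0,0,-1,0],[0,0,0,-1,0]]]}}

```text
time: 3.02
tool_pos: [0.4602, 0.1206, 0.1152]
tool_rot: [-0.0, -0.036, 0.999, -0.0]
contact_force: [-0.1, -0.8, 0.6]
gripper_width: -0.006
```

>>> {"api": "servo_tool", "payload": {"deltas": [[[0,0,0,-1,0],[0,0,0,-1,0]]]}}

```text
time: 3.28
tool_pos: [0.4603, 0.1206, 0.1142]
tool_rot: [-0.0, -0.036, 0.999, -0.0]
contact_force: [0.6, -0.4, 0.6]
gripper_width: 0.001
```

>>> {"api": "servo_tool", "payload": {"deltas": [[[0,0,0,-1,0],[0,0,0,-1,0]]]}}

```text
time: 3.52
tool_pos: [0.4602, 0.1206, 0.1132]
tool_rot: [-0.0, -0.036, 0.999, -0.0]
contact_force: [-0.8, -0.8, 0.5]
gripper_width: 0.002
```

>>> {"api": "servo_tool", "payload": {"deltas": [[[0,0,0,-1,0],[0,0,0,-1,0]]]}}

```text
time: 3.78
tool_pos: [0.4604, 0.1206, 0.1126]
tool_rot: [0.0, -0.036, 0.999, -0.0]
contact_force: [-0.5, 0.4, 1.1]
gripper_width: -0.001
```

>>> {"api": "servo_tool", "payload": {"deltas": [[[0,0,0,-1,0],[0,0,0,-1,0]]]}}

```text
time: 4.03
tool_pos: [0.4604, 0.1206, 0.1115]
tool_rot: [0.0, -0.036, 0.999, -0.0]
contact_force: [-1.3, 0.4, 2.3]
gripper_width: -0.003
```

>>> {"api": "servo_tool", "payload": {"deltas": [[[0,0,0,-1,0],[0,0,0,-1,0]]]}}

```text
time: 4.28
tool_pos: [0.4604, 0.1206, 0.1104]
tool_rot: [0.0, -0.036, 0.999, 0.0]
contact_force: [-2.0, 0.8, 3.0]
gripper_width: -0.003
```

>>> {"api": "servo_tool", "payload": {"deltas": [[[0,0,0,-1,0],[0,0,0,-1,0]]]}}

```text
time: 4.53
tool_pos: [0.4604, 0.1206, 0.1094]
tool_rot: [0.0, -0.036, 0.999, 0.0]
contact_force: [-1.4, -0.5, 3.9]
gripper_width: 0.001
```

>>> {"api": "servo_tool", "payload": {"deltas": [[[0,0,0,-1,0],[0,0,0,-1,0]]]}}

```text
time: 4.78
tool_pos: [0.4605, 0.1206, 0.1087]
tool_rot: [0.0, -0.036, 0.999, -0.0]
contact_force: [-1.9, -0.5, 5.7]
gripper_width: 0.0
```

>>> {"api": "servo_tool", "payload": {"deltas": [[[0,0,0,-1,0],[0,0,0,-1,0]]]}}

```text
time: 5.03
tool_pos: [0.4605, 0.1206, 0.1084]
tool_rot: [-0.0, -0.036, 0.999, -0.0]
contact_force: [-4.7, -1.1, 9.6]
gripper_width: -0.001
```

>>> {"api": "servo_tool", "payload": {"deltas": [[[0,0,0,15,0],[0,0,0,45,0],[0,60,-50,55,0],[0,115,-100,55,0],[0,123,-111,55,0]]]}}

```text
time: 5.65
tool_pos: [0.5851, 0.0078, 0.1628]
tool_rot: [0.001, -0.036, 0.999, -0.0]
contact_force: [-0.3, 0.2, -0.3]
gripper_width: -0.002
```

>>> {"api": "servo_tool", "payload": {"deltas": [[[0,0,0,-35,0],[0,0,0,-47,0],[0,0,0,-48,0],[0,0,0,-49,0],[0,0,0,-49,0]]]}}

```text
time: 6.28
tool_pos: [0.5834, 0.01, 0.1138]
tool_rot: [0.0, -0.036, 0.999, -0.0]
contact_force: [0.2, -0.3, 0.3]
gripper_width: -0.002
```

>>> {"api": "servo_tool", "payload": {"deltas": [[[0,0,0,-1,0],[0,0,0,-1,0]]]}}

```text
time: 6.52
tool_pos: [0.5836, 0.0098, 0.1129]
tool_rot: [0.0, -0.036, 0.999, 0.0]
contact_force: [-0.4, 0.6, 2.2]
gripper_width: -0.0
```

>>> {"api": "servo_tool", "payload": {"deltas": [[[0,0,0,-1,0],[0,0,0,-1,0]]]}}

```text
time: 6.78
tool_pos: [0.5835, 0.0098, 0.1126]
tool_rot: [0.0, -0.036, 0.999, 0.0]
contact_force: [-3.1, 1.5, 7.1]
gripper_width: 0.003
```

>>> {"api": "servo_tool", "payload": {"deltas": [[[0,0,0,-1,0],[0,0,0,-1,0]]]}}

```text
time: 7.02
tool_pos: [0.5836, 0.0098, 0.1124]
tool_rot: [-0.0, -0.036, 0.999, 0.0]
contact_force: [-5.7, 1.1, 10.3]
gripper_width: 0.004
```

The front left bolt gave about 4 mm at 2–4 N, and the rear one is stiff. So the front left is loose, and I move to its tab.

>>> {"api": "servo_tool", "payload": {"deltas": [[[0,0,0,20,0],[0,0,0,60,0],[40,-45,30,70,0],[40,-90,60,70,0],[40,-135,90,70,0]]]}}

```text
time: 7.65
tool_pos: [0.4475, 0.1002, 0.1813]
tool_rot: [0.001, -0.036, 0.999, 0.0]
contact_force: [-0.1, 0.5, 1.5]
gripper_width: 0.469
```

>>> {"api": "servo_tool", "payload": {"deltas": [[[40,-32,18,0,0],[40,-32,18,-10,0],[40,-32,18,-20,0],[40,-32,18,-20,0]]]}}

```text
time: 8.15
tool_pos: [0.4163, 0.117, 0.1591]
tool_rot: [-0.001, -0.036, 0.999, -0.0]
contact_force: [0.5, 0.3, -0.3]
gripper_width: 0.47
```

Run:
```python
from h import *
c=calibration("wrist");s=state();f=grab_frame("wrist");cv2.imwrite("pics/w2.png",f[...,::-1]);print(s["tool_pos"],s["tool_rot"],s["gripper_width"])
for p in [(.4605,.1206,.094),(.4166,.1174,.110),(.3997,.1162,.127)]: print(proj("wrist",np.array(p),c))
```

```text
[0.41627761 0.11699802 0.15911161] [-1.20103164e-03 -3.55834154e-02  9.99365974e-01 -1.70424316e-04] 0.4697030006266221
[253.49749508 263.57825522]
[253.47465635 217.86385396]
[253.54056553 201.88253781]
```

View pics/w2.png

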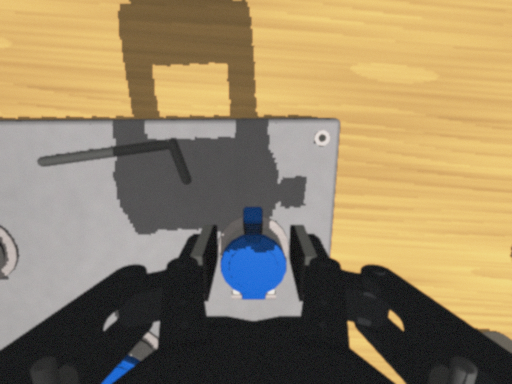

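The wrist view shows the tab at (253,215) centred between the open fingers and the cap at (253,265), about 1.5 mm farther ahead than assumed. I descend and grip.

>>> {"api": "servo_tool", "payload": {"deltas": [[[40,1,0,-25,0],[40,1,0,-49,0],[40,1,0,-49,0],[40,1,0,-49,0]]]}}

```text
time: 8.7
tool_pos: [0.4182, 0.1174, 0.1123]
tool_rot: [0.001, -0.036, 0.999, 0.0]
contact_force: [0.4, -1.0, 0.1]
gripper_width: 0.467
```

>>> {"api": "servo_tool", "payload": {"deltas": [[[5,0,0,0,0],[5,0,0,0,0],[5,0,0,0,0],[5,0,0,0,0]]]}}

```text
time: 9.2
tool_pos: [0.4181, 0.1172, 0.112]
tool_rot: [0.001, -0.036, 0.999, -0.001]
contact_force: [1.9, -3.9, 1.6]
gripper_width: 0.124
```

Run:
```python
from h import *
s=state();f=grab_frame("wrist");cv2.imwrite("pics/w3.png",f[...,::-1]);p=s["tool_pos"];print(p,s["contact_force"],s["gripper_width"])
g=[.418,.1173,.110];y=np.deg2rad(4.2);ex=np.array([np.cos(y),np.sin(y)])
a0=np.arctan2(22,73);r=np.hypot(22,73)
for t in np.arange(0,1.46,.1):
    dx=73-r*np.cos(a0+t);dz=r*np.sin(a0+t)-22
    print(round(t,2),(dx*ex).round(1),round(dz,1))
```

```text
[0.41811208 0.11719521 0.11204245] [ 1.89796399 -3.94720217  1.56636861] 0.12358339148627671
0.0 [0. 0.] 0.0
0.1 [2.6 0.2] 7.2
0.2 [5.8 0.4] 14.1
0.3 [9.7 0.7] 20.6
0.4 [14.3  1. ] 26.7
0.5 [19.4  1.4] 32.3
0.6 [25.1  1.8] 37.4
0.7 [31.3  2.3] 41.9
0.8 [37.8  2.8] 45.7
0.9 [44.7  3.3] 48.9
1.0 [51.9  3.8] 51.3
1.1 [59.3  4.4] 53.0
1.2 [66.9  4.9] 54.0
1.3 [74.5  5.5] 54.2
1.4 [82.1  6. ] 53.7
```

View pics/w3.png

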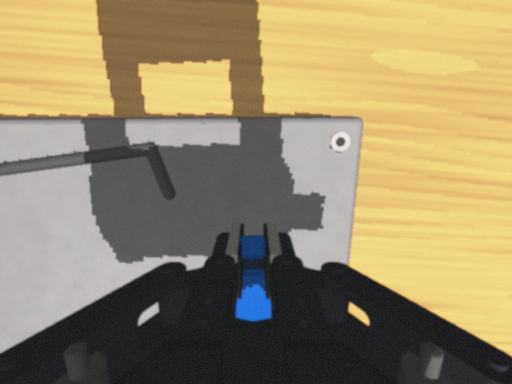

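The tab is held between the pads at (253,260). I lift along the arc.

>>> {"api": "servo_tool", "payload": {"deltas": [[[5,1.3,0.1,3.6,0],[5,2.8,0.2,7.2,0],[5,4.5,0.3,10.7,0],[5,6.2,0.4,14,0],[5,6.2,0.4,14,0]]]}}

```text
time: 9.88
tool_pos: [0.4214, 0.1174, 0.1223]
tool_rot: [-0.003, -0.036, 0.999, -0.001]
contact_force: [3.9, -3.4, -9.4]
gripper_width: 0.128
```

>>> {"api": "servo_tool", "payload": {"deltas": [[[5,4.1,0.3,6.5,0],[5,8.9,0.6,12.5,0],[5,14.2,1.0,18,0],[5,20,1.5,23,0],[5,20,1.5,23,0]]]}}

```text
time: 10.5
tool_pos: [0.4423, 0.1191, 0.1476]
tool_rot: [-0.003, -0.036, 0.999, -0.001]
contact_force: [-3.4, -4.2, -4.8]
gripper_width: 0.127
```

Run:
```python
from h import *
s=state();f=grab_frame("scene");cv2.imwrite("pics/s3.png",cv2.resize(f[120:260,170:370,::-1],None,fx=4,fy=4));print(s["tool_pos"],s["contact_force"],s["gripper_width"])
```

```text
[0.44229085 0.119134   0.14758718] [-3.39428771 -4.2467637  -4.76601863] 0.12742625708471242
```

View pics/s3.png

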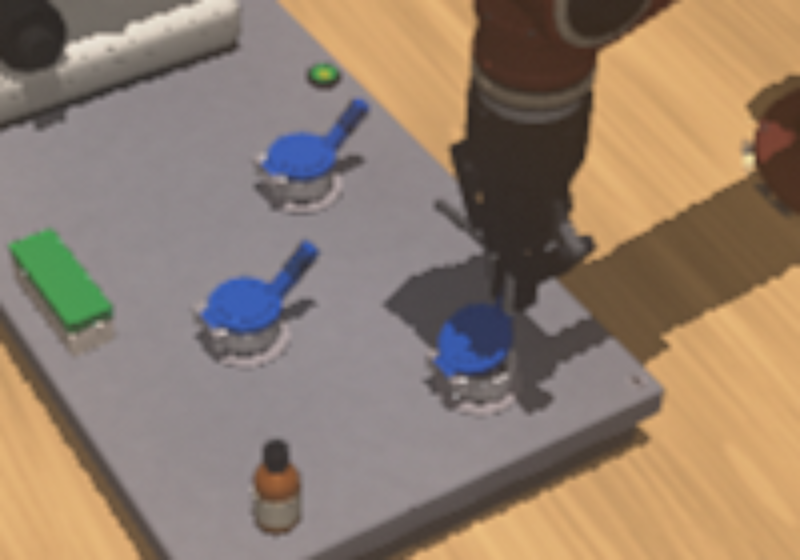

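>>> {"api": "servo_tool", "payload": {"deltas": [[[5,6.4,0.5,4.4,0],[5,13,1.0,8.1,0],[5,20.1,1.5,11.1,0],[5,27.4,2.0,13.4,0],[5,27.4,2.0,13.4,0]]]}}

```text
time: 11.18
tool_pos: [0.4696, 0.1212, 0.1613]
tool_rot: [-0.003, -0.036, 0.999, -0.0]
contact_force: [-5.1, -4.9, -1.9]
gripper_width: 0.126
```

>>> {"api": "servo_tool", "payload": {"deltas": [[[5,7.5,0.6,1.5,0],[5,15.2,1.1,2.3,0],[5,15.2,1.1,2.3,0]]]}}

```text
time: 11.55
tool_pos: [0.4852, 0.1225, 0.1641]
tool_rot: [-0.002, -0.036, 0.999, -0.0]
contact_force: [-4.7, -4.4, 0.1]
gripper_width: 0.125
```

>>> {"api": "servo_tool", "payload": {"deltas": [[[5,7.6,0.6,0,0],[5,13,1,-0.4,0],[5,13,1,-0.4,0]]]}}

```text
time: 11.92
tool_pos: [0.4981, 0.1236, 0.1642]
tool_rot: [-0.002, -0.036, 0.999, -0.0]
contact_force: [-5.5, -4.2, 2.0]
gripper_width: 0.13
```

Run:
```python
from h import *
s=state();f=grab_frame("scene");cv2.imwrite("pics/s4.png",cv2.resize(f[120:260,170:370,::-1],None,fx=4,fy=4));f=grab_frame("wrist");cv2.imwrite("pics/w4.png",f[...,::-1]);print(s["tool_pos"],s["contact_force"],s["gripper_width"])
```

```text
[0.49812949 0.12359981 0.16423408] [-5.47483867 -4.22468463  2.0411388 ] 0.1303527383890024
```

View pics/s4.png

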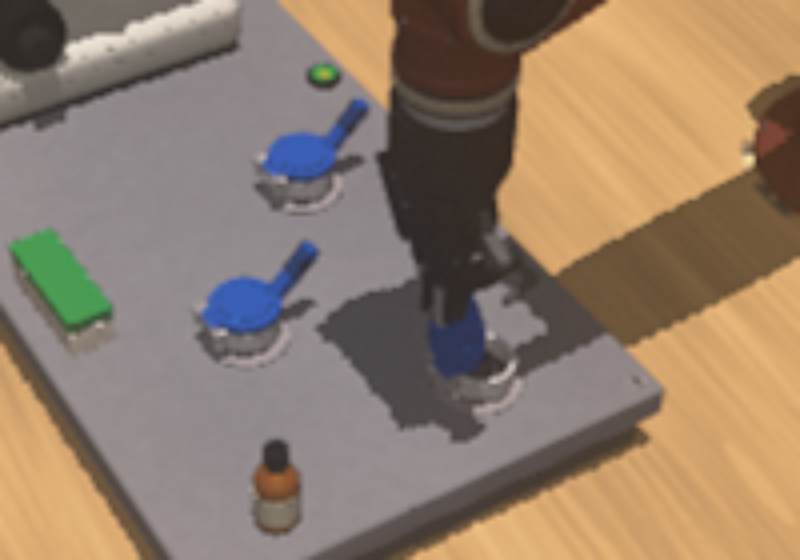

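View pics/w4.png

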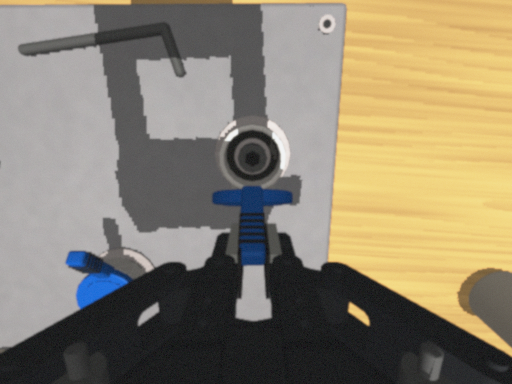

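The wrist view shows the cover standing up, with its rim at (252,198), the bolt exposed at (252,156) and the tab still between the pads. In the scene view both other covers are shut. I add a little more angle and check it against the bolt position.

>>> {"api": "servo_tool", "payload": {"deltas": [[[5,3,0.2,-0.4,0],[5,3,0.2,-0.4,0],[5,3,0.2,-0.4,0]]]}}

```text
time: 12.4
tool_pos: [0.5013, 0.1239, 0.164]
tool_rot: [-0.002, -0.036, 0.999, 0.0]
contact_force: [-4.5, -3.6, 1.3]
gripper_width: 0.125
```

Run:
```python
from h import *
s=state();c=calibration("wrist");f=grab_frame("wrist");cv2.imwrite("pics/w5.png",f[...,::-1]);print(s["time"],s["tool_pos"],s["contact_force"],s["gripper_width"])
g=cv2.cvtColor(f,cv2.COLOR_RGB2HSV);m=((g[...,2]<60)).astype(np.uint8);m[:, :200]=0;m[:,310:]=0;m[:100]=0;m[185:]=0
n,l,st,ce=cv2.connectedComponentsWithStats(m)
for i in range(1,n):
    if st[i,4]>80: print(st[i],ce[i],[ray("wrist",ce[i],z,c).round(4) for z in(.07,.08,.086)])
p=s["tool_pos"]
for hx in(.4885,.4909,.493): print(hx,np.pi-np.arctan2(p[2]-.088,(p[0]-hx)/.9973)-np.arctan2(24,73))
```

```text
12.4 [0.50131292 0.1239359  0.16401138] [-4.4635965  -3.64027464  1.25902716] 0.12512083679188535
[226 126  52  51 956] [251.65167364 150.16317992] [array([0.4625, 0.1201, 0.07  ]), array([0.4612, 0.1201, 0.08  ]), array([0.4603, 0.1201, 0.086 ])]
[239 139  27  28 482] [251.67012448 152.63900415] [array([0.4645, 0.1203, 0.07  ]), array([0.463 , 0.1202, 0.08  ]), array([0.4621, 0.1202, 0.086 ])]
0.4885 1.420600608702878
0.4909 1.389669151718939
0.493 1.362384779181937
```

View pics/w5.png

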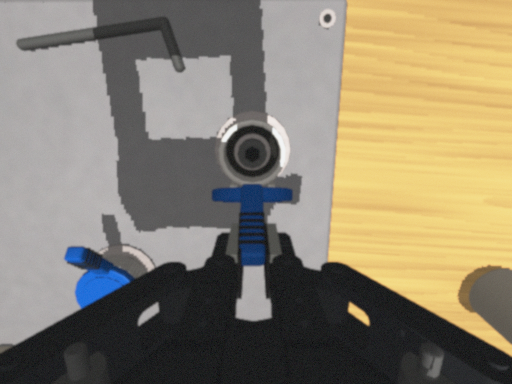

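The cover stands at about 1.39 rad, the bolt is exposed at (252,152), and the tab is still gripped. I hand the job in.

```bash
python3 -c "
from plant import *
job_done(); s=state(); print(s['time'],s['tool_pos'],s['gripper_width'])"
```

```text
the job is handed in; nothing more can be done
the job is handed in; nothing more can be done
```

The loose bolt is the front left one. Its cover is now open to about 1.39 rad (stop at 1.5), and the gripper was still holding its tab when I handed the job in at about 12.5 s.

- **Finding the bolt:** Under the closed fingertips the front left cover sank about 4 mm, giving at roughly 2–4 N and then going stiff at up to 9.6 N. The rear cover did not give; force rose to about 10 N within 0.5 mm. I did not tap the front right one, because the front left result was already clear.
- **Opening angle:** The 1.39 rad comes from the tool position relative to the hinge. Hinge position uncertainty of about 2 mm makes it 1.36–1.42 rad.
- **Last checks:** The wrist image shows the bolt exposed and the tab between the pads. The scene image, taken just before a last 3 mm move, shows the other two covers shut. Forces while lifting stayed around 10 N or less, the arm never came near the microscope, and the other things near the bolts look unmoved in the images.
- **Disagreement:** The camera views differed by 1–2 mm on the front left bolt's position. No check failed. The hand-in gives no verdict, and no state could be read afterwards.

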